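Close the detector unit light-tight and hold its cover on the seal

ROBOT

A 6-joint arm with a two-finger parallel gripper is mounted at the origin on the work surface. World frame = base frame: x ahead of the robot, y to its left, z up, the work surface at z = 0. Lengths are in m, angles in rad, forces in N, time in s.
With the tool pointing down it reaches from about 0.325 to 0.875 m from the base axis. Payload 4.4 kg.
Tool frame: the origin (TCP) lies between the finger pads; the fingertips stand 22 mm ahead of it and the grasp point (between the pads) lies 3 mm ahead of it; z points along the fingers, y is the direction in which the jaws open and shut (so a half turn about z gives the same grasp; the last joint's range is limited). The gripper opens to 85 mm and grips with 20 to 120 N. Pads are 22 mm wide; open, the fingers measure 114 mm over their backs; the gripper's body (76 mm by 85 mm) begins 54 mm behind the grasp point. The pads swing forward as they close: fully open they stand 13 mm farther back than shut.
Start: joints at [1.187, 0.207, 1.542, -0, 1.393, -0.15], TCP at [0.133, 0.559, 0.253] pointing down, gripper open.
Joint ranges: [-2.73, 2.73], [-0.86, 2.22], [0.23, 2.46], [-1.11, 4.25], [0.08, 2.63], [-2.82, 2.82]. Speed limits (rad/s): [2.79, 2.79, 3.14, 3.14, 3.14, 3.14].

INTERFACE

Orientations are given as a 3x3 rotation matrix whose columns are the frame's x, y, z axes.
In Python, from bench import env, eyes gives the robot as it stands. The module is installed in compiled form; this text tells all that it offers.
- The arm moves only by the tool servo_tool, never from a script. Its argument "plan" is a list of rows, each an object with "linear": the shift along the tool's x, y, z in cm, a list of three; "dr": the turn, a rotation vector about the tool's x, y, z in rad, a list of three. A call has 1 to 12 rows; each row shifts and turns the commanded pose from where the row before left it, along the tool's axes as they then stand; what a row does not reach is not made up. A row lasts 1/8 s, in which the tool goes at most 62.5 mm and 10.7 degrees, less where a joint would pass 70% of its speed; a pose out of reach is approached as far as the arm can. A call with a gripper value outside its range is refused whole. "gripper" is the finger opening in cm, from 0 to 8.54, set as the call begins (left out, the last holds). The fingers move at their own pace and stop on an object; the grip force is fixed at half the most. Time passes only in rows, so rows that do not move let the fingers close. It gives the time, the measured TCP pose, the force and the opening at its end, in the units of the state.
- env.sense(): the state, without advancing time (a new reading comes with each control period).
- eyes.capture(name): name is "scene" or "top" or "wrist"; returns a dict with "frame" (480x640x3 uint8, red, green, blue), "vfov" (degrees; the focal length in pixels is half the picture's height over the tangent of half this angle, whatever the lens; pixels are square), "cx", "cy" (the principal point, pixels), "cam_to_world" (4x4, takes a point from camera to world coordinates); the wrist camera has in their place "mount" (4x4, takes a point from camera to tool coordinates, whose origin is the TCP and whose axes are the flange's). Camera axes: x right, y up, looking along -z (the intrinsics and any distortion apply to the point x, -y, -z); pixel columns grow to the right and rows downward; lengths in m; the calibration is good to about 2 mm. A picture is of the moment at which its call begins: read the wrist's pose just before it. There is no depth.
- env.sign_off(): hands the job in, once; it reports no verdict.
The state is a dict: "time_s": time; "q": joint angles; "dq": joint speeds; "effort": joint torques, N m; "tcp_pos": TCP position; "eef_rot": TCP orientation; "force": force on the tool from outside, world axes, zero at the start; "moment": the same for the moment, N m; "grip_width": finger opening in m.
Only numpy, scipy, OpenCV 4.12 (cv2) and the standard library are available. Lean on these libraries where they do the work, as an engineer would, in place of code of your own. Each camera call takes 0.05 s, during which the arm holds its last target.

TASK

The light-tight cover of the black detector unit stands open. Turn the brass wing stud on the unit's deck until it lines up with the slot in the cover, ease the cover shut over it without slamming, then press the cover down fully onto its springy light seal and keep it pressed there for the dark reading, before it gets locked: finish while still holding it down, do not let go. Leave the other things on the bench where they are.

Things in the scene. Friction and masses are not known exactly. Their poses are not given: they have to be found in the camera images.
- detector: the detector unit, fixed to the bench: black chassis 280 (its x) by 240 (its y) by 80 mm high, white deck on top at z = 80 mm. Origin at the centre of its underside, z up. The cover's hinge axis lies along the unit's x at y = +85, z = 85 mm; the wing stud stands on the deck at x = 0, y = -60 mm. The optics well opens in the deck at x -65 to +65, y -18 to +65 mm
- cover (a joint): angle of the hinged cover, rad: 0 = fully down, flush and level; pi/2 = upright; at most 1.9. Open, it stands along the +y side of the well; to shut it, push its outer (+y) face so that the free edge swings over towards the unit's -y and down. Stiff hinge (0.36 N m): it stays where it is left and takes 2 to 5 N to move. If the stud is not in line, the cover stops on it at about 0.2 rad
- cover_middle (a point): point on the outer face of the cover in mid-width, 100 mm from the hinge axis: a good place to push and to press. x axis along the hinge, z axis the outward normal of the outer face (up when shut), -y axis from hinge to free edge. The cover is a light grey sheet, black underneath, 170 mm wide along the hinge, 3 mm thick, centred on the hinge axis' level, reaching to 175 mm from the axis
- cover_slot (a point): centre of the slot in the cover, on the outer face, 146 mm from the hinge axis. The slot is 42 mm long along the hinge (the unit's x) and 20 mm wide, with a dark rim; same axes as cover_middle
- seal_top (a point): middle of the top of the front strip of the black foam light seal round the well: strip 150 mm along the unit's x, 8 mm wide, on the deck at y = -26, top at z = 87.5 mm. Springy: the closing cover meets it 4 mm before it is fully down; squeezing it home takes 8 to 14 N on the cover 100 to 120 mm from the hinge, then the cover stops hard. Let go, the cover springs up about 3 mm
- stud (a joint): angle of the wing stud about the vertical, rad, growing anticlockwise seen from above: 0 = wing along the unit's x, in line with the slot and with the two black index lines on the deck; near pi/2 = across it. Turns freely both ways (stops at -1.6 and 1.6) with 0.06 N m of friction and stays where it is left
- stud_top (a point): centre of the top of the brass wing on the stud, 111 mm above the bench; the wing is a bar 34 mm long (this point's x axis), 10 mm thick (its y axis) and 18 mm high (93 to 111 mm above the bench), on a 10 mm neck. Shut, the cover's upper face lies at 86.5 mm, so the wing stands above it
- spray_center (a point): bystander: blue spray bottle with white head, 72 mm across, 190 mm tall; point 80 mm above its foot. Not to be disturbed
- driver: bystander: screwdriver with black handle, 190 mm long, lying on the bench. Not to be disturbed
- dropper_center (a point): bystander: small white drop bottle with red cap, 32 mm across, 70 mm tall; point half-way up. Not to be disturbed

How it is judged:
By the outcome, as a careful person would: the job done as asked, in the order asked, and still so for the second after the job is handed in, while the arm keeps its last pose, push and grip.
It also fails if it takes over 42 s, if anything falls off the work surface, if the arm or the gripper's body presses on something with over 40 N, if the wrist force passes 120 N, or if a joint passes its speed limit or range.

## Working session

There is one attempt and no reset: what is moved stays moved. The work goes in short steps, Python scripts to look and compute and a tool call to move; the robot and the scene stay as the last step left them, time stands still between calls to the robot, and variables do not carry over. Pictures are saved under pics/ and viewed, and the job is handed in when it is done.

Besides the shell and the picture viewer there is one more tool, called after "Call:" by a JSON object that holds its "api" and its "payload", one argument or row to a line. servo_tool: Moves the arm, as the interface text tells. Its arguments: {"type":"object","properties":{"plan":{"type":"array"},"gripper":{"type":"number"}},"required":["plan"]}

```bash
mkdir -p pics; ls; python3 - <<'E'
from bench import env, eyes
import cv2, numpy as np
s=env.sense(); print({k:np.round(v,3).tolist() for k,v in s.items()})
for n in ("scene","top","wrist"):
    c=eyes.capture(n); cv2.imwrite(f"pics/{n}0.png",c["frame"][:,:,::-1]); print(n,{k:np.round(v,4).tolist() for k,v in c.items() if k!="frame"})
E
```

```text
pics
{'time_s': 0.0, 'q': [1.186, 0.207, 1.543, 0.0, 1.394, -0.151], 'dq': [-0.0, -0.0, -0.001, -0.0, -0.001, -0.001], 'effort': [0.001, -38.304, -29.16, -0.0, 0.01, 0.0], 'tcp_pos': [0.133, 0.559, 0.252], 'eef_rot': [[-0.973, 0.232, -0.001], [0.232, 0.973, -0.002], [0.0, -0.002, -1.0]], 'force': [0.432, 0.205, 0.251], 'moment': [0.001, -0.013, 0.012], 'grip_width': 0.086}
scene {'vfov': 45.3865, 'cx': 322.6433, 'cy': 235.7953, 'cam_to_world': [[0.1629, -0.6294, 0.7598, 1.491], [0.9866, 0.1118, -0.1189, -0.1611], [-0.0101, 0.769, 0.6392, 0.9415], [0.0, 0.0, 0.0, 1.0]]}
top {'vfov': 42.9366, 'cx': 323.1386, 'cy': 246.5389, 'cam_to_world': [[-0.0244, 0.9967, -0.0777, 0.4148], [-0.9996, -0.0254, -0.0122, -0.0078], [-0.0141, 0.0774, 0.9969, 1.6495], [0.0, 0.0, 0.0, 1.0]]}
wrist {'vfov': 59.6813, 'cx': 319.4102, 'cy': 239.9549, 'mount': [[-0.0007, 0.948, 0.3182, 0.0816], [1.0, 0.0011, -0.0009, 0.0008], [-0.0012, 0.3182, -0.948, -0.1193], [0.0, 0.0, 0.0, 1.0]]}
```

View pics/scene0.png

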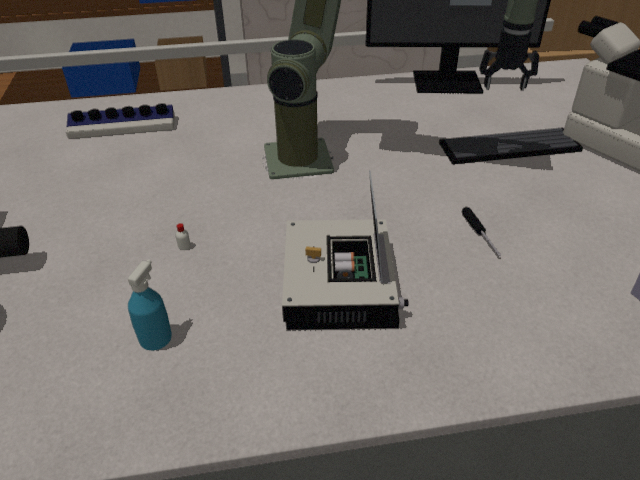

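View pics/top0.png

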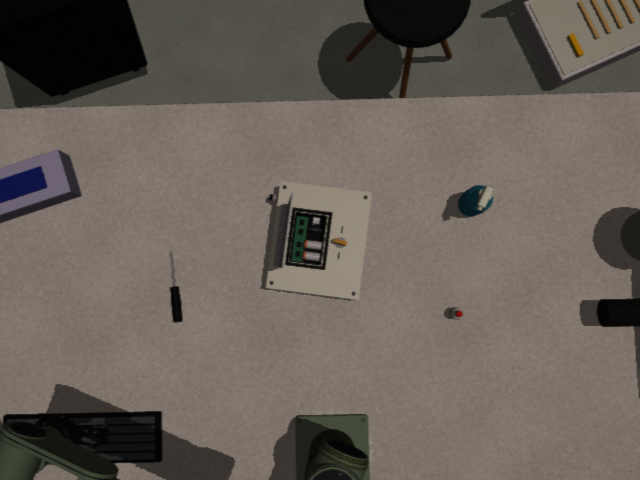

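View pics/wrist0.png

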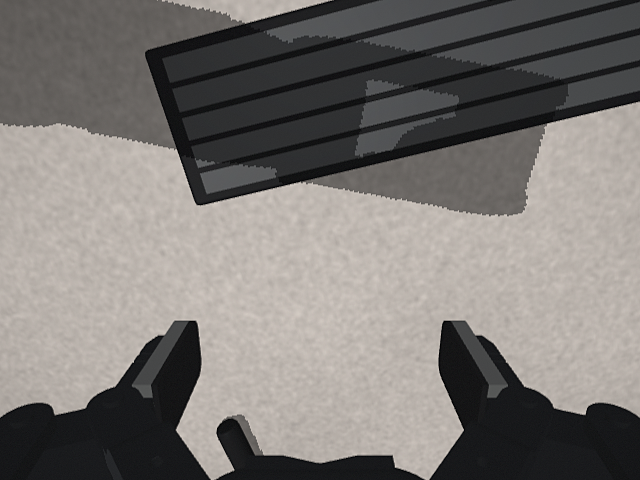

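```bash
python3 - <<'E'
import cv2
t=cv2.imread("pics/top0.png"); cv2.imwrite("pics/topz.png",cv2.resize(t[170:310,250:390],None,fx=4.28,fy=4.28,interpolation=cv2.INTER_CUBIC))
t=cv2.imread("pics/scene0.png"); cv2.imwrite("pics/scz.png",cv2.resize(t[170:335,270:420],None,fx=3.6,fy=3.6,interpolation=cv2.INTER_CUBIC))
E
```

```text
(no output)
```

View pics/topz.png

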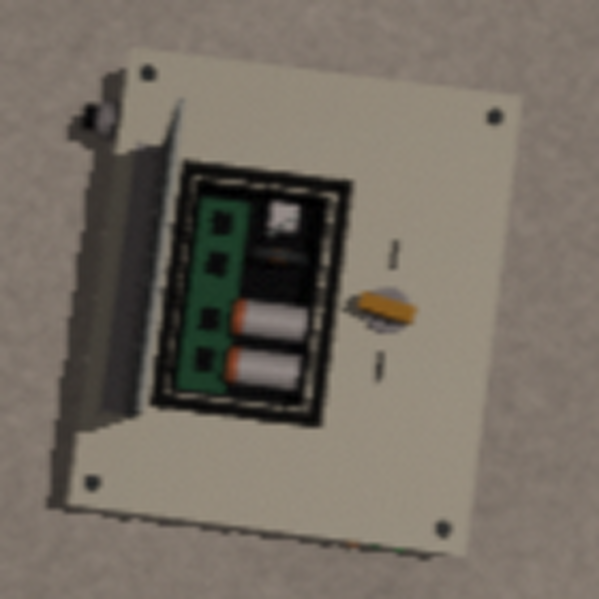

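View pics/scz.png

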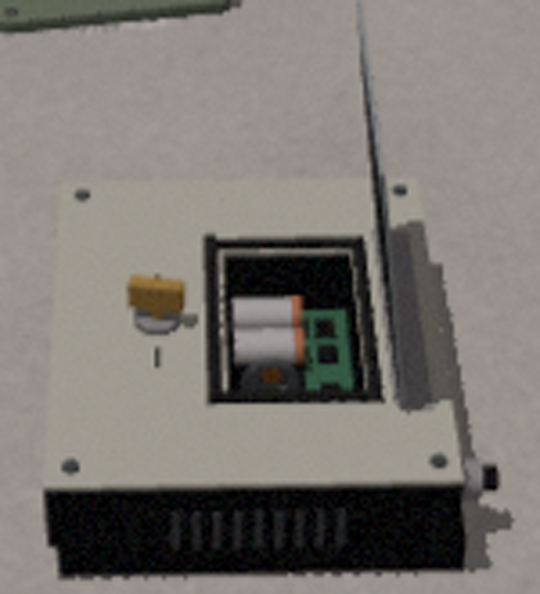

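```bash
cat > geo.py <<'E'
import numpy as np
CAL={}
def ray(c,uv):
    f=240/np.tan(np.radians(c["vfov"])/2); M=np.array(c["cam_to_world"])
    d=np.array([(uv[0]-c["cx"])/f,-(uv[1]-c["cy"])/f,-1.]); return M[:3,3],M[:3,:3]@d
def onz(c,uv,z):
    o,d=ray(c,uv); return o+d*(z-o[2])/d[2]
def proj(c,P):
    f=240/np.tan(np.radians(c["vfov"])/2); M=np.array(c["cam_to_world"])
    p=M[:3,:3].T@(np.array(P)-M[:3,3]); return np.array([c["cx"]-f*p[0]/p[2],c["cy"]+f*p[1]/p[2]])
E
python3 - <<'E'
from geo import *
from bench import env,eyes
from scipy.optimize import least_squares
T=eyes.capture("top");S=eyes.capture("scene")
z=lambda u,v:(250+(u+.5)/4.28-.5,170+(v+.5)/4.28-.5)
w=lambda u,v:(270+(u+.5)/3.6-.5,170+(v+.5)/3.6-.5)
obs=[(T,z(130,50),(.14,.12)),(T,z(520,96),(.14,-.12)),(T,z(466,556),(-.14,-.12)),(T,z(68,506),(-.14,.12)),
(T,z(394,255),None),]
obs=obs[:4]+[(S,w(62,180),(-.14,-.12)),(S,w(45,487),(.14,-.12)),(S,w(463,485),(.14,.12))]
for c,uv,l in obs: print(np.round(onz(c,uv,.08),4),l)
def W(p,l): 
    x,y,t=p; return np.array([x+np.cos(t)*l[0]-np.sin(t)*l[1],y+np.sin(t)*l[0]+np.cos(t)*l[1],.08])
for o in (obs[:4],obs[4:],obs):
    r=least_squares(lambda p:np.concatenate([onz(c,uv,.08)[:2]-W(p,l)[:2] for c,uv,l in o]),[.45,0,0]);print(np.round(r.x,4),np.round(r.fun*1000,1))
p=r.x
t=p[2];
# wing ends in top
a=onz(T,z(362,299),.111);b=onz(T,z(413,314),.111);print("wing",a,b,np.arctan2(*(b-a)[1::-1])-t, "stud",W(p,(0,-.06)))
a=onz(S,w(130,283),.111);b=onz(S,w(184,285),.111);print("wing",a,b,np.arctan2(*(b-a)[1::-1])-t)
# cover angle: free edge ends project
for ang in (1.4,1.5,1.57,1.65,1.75,1.85):
    e=[]
    for x in (-.085,.085):
        q=W(p,(x,.085-.175*np.cos(ang)));q[2]=.085+.175*np.sin(ang)
        u=proj(T,q);e.append(np.round(((u[0]-250)*4.28,(u[1]-170)*4.28)))
        u=proj(S,q);e.append(np.round(((u[0]-270)*3.6,(u[1]-170)*3.6)))
    print(ang,e)
E
```

```text
[0.7103 0.1196 0.08  ] (0.14, 0.12)
[ 0.6757 -0.1165  0.08  ] (0.14, -0.12)
[ 0.3987 -0.0757  0.08  ] (-0.14, -0.12)
[0.4344 0.1621 0.08  ] (-0.14, 0.12)
[ 0.391  -0.0766  0.08  ] (-0.14, -0.12)
[ 0.6715 -0.1189  0.08  ] (0.14, -0.12)
[0.711  0.1159 0.08  ] (0.14, 0.12)
[ 0.5548  0.0224 -0.1485] [-0.7 -0.7  0.2  0.5  0.2 -0.2  0.3  0.3]
[ 0.5516  0.0205 -0.162 ] [-3.  -1.2  1.1  1.6  1.9 -0.4]
[ 0.5533  0.0215 -0.1558] [ 0.1  1.3  2.7  2.3  2.4 -0.4  0.8  0.4 -5.3 -1.2 -1.5 -0.1  0.8 -2.4]
wing [ 0.55187792 -0.01734406  0.111     ] [ 0.54221077 -0.04723091  0.111     ] -1.7278161175124653 stud [ 0.54397133 -0.0378064   0.08      ]
wing [ 0.53971224 -0.05033414  0.111     ] [ 0.54733056 -0.01802618  0.111     ] 1.4950403173592646
1.4 [array([165., 416.]), array([338.,   4.]), array([208., 103.]), array([358., 179.])]
1.5 [array([133., 412.]), array([367.,   0.]), array([176.,  99.]), array([391., 175.])]
1.57 [array([110., 409.]), array([388.,  -1.]), array([153.,  95.]), array([414., 175.])]
1.65 [array([ 84., 405.]), array([411.,  -0.]), array([128.,  92.]), array([440., 175.])]
1.75 [array([ 52., 401.]), array([440.,   3.]), array([96., 89.]), array([472., 178.])]
1.85 [array([ 22., 398.]), array([468.,   8.]), array([66., 86.]), array([503., 183.])]
```

Call:
{"api": "servo_tool", "payload": {
  "plan": [
    {"linear": [0, 0, -5], "dr": [0, 0, 0]},
    {"linear": [0, 0, -5], "dr": [0, 0, 0]},
    {"linear": [-4.5, -4, 0], "dr": [0, 0, 0]},
    {"linear": [-4.5, -4, 0], "dr": [0, 0, 0]},
    {"linear": [-4.5, -4, 0], "dr": [0, 0, 0]},
    {"linear": [-4.5, -4, 0], "dr": [0, 0, 0]},
    {"linear": [-4.5, -4, 0], "dr": [0, 0, 0]},
    {"linear": [-4.5, -4, 0], "dr": [0, 0, 0]},
    {"linear": [-4.5, -4, 0], "dr": [0, 0, 0]},
    {"linear": [-4.5, -4, 0], "dr": [0, 0, 0]},
    {"linear": [-4.5, -4, 0], "dr": [0, 0, 0]},
    {"linear": [-4.5, -4, 0], "dr": [0, 0, 0]}
  ]
}}

```text
time_s: 1.75
tcp_pos: [0.4791, 0.0642, 0.3534]
eef_rot: [[-0.973, 0.232, 0.001], [0.232, 0.973, 0.0], [-0.001, 0.0, -1.0]]
force: [1.3, 0.0, 0.6]
grip_width: 0.0855
```

Call:
{"api": "servo_tool", "payload": {
  "plan": [
    {"linear": [-4.5, -4.2, 0], "dr": [0, 0, 0]},
    {"linear": [-4.5, -4.2, 0], "dr": [0, 0, 0]},
    {"linear": [0, 0, 0], "dr": [0, 0, 0.18]},
    {"linear": [0, 0, 0], "dr": [0, 0, 0.18]},
    {"linear": [0, 0, 0], "dr": [0, 0, 0.18]},
    {"linear": [0, 0, 0], "dr": [0, 0, 0.18]},
    {"linear": [0, 0, 0], "dr": [0, 0, 0.18]},
    {"linear": [0, 0, 0], "dr": [0, 0, 0.18]},
    {"linear": [0, 0, 0], "dr": [0, 0, 0.18]},
    {"linear": [0, 0, 0], "dr": [0, 0, 0.18]},
    {"linear": [0, 0, 0], "dr": [0, 0, 0.167]},
    {"linear": [0, 0, 0], "dr": [0, 0, 0]}
  ]
}}

```text
time_s: 3.25
tcp_pos: [0.5463, -0.0366, 0.3531]
eef_rot: [[0.265, 0.964, -0.0], [0.964, -0.265, 0.0], [-0.0, -0.0, -1.0]]
force: [0.1, -0.1, 0.3]
grip_width: 0.0856
```

```bash
python3 - <<'E'
from bench import env, eyes
import cv2, numpy as np, pickle
s=env.sense(); print({k:np.round(v,3).tolist() for k,v in s.items()})
c=eyes.capture("wrist"); cv2.imwrite(f"pics/w1.png",c["frame"][:,:,::-1]); pickle.dump((s,c),open("w1.pkl","wb"))
E
```

```text
{'time_s': 3.25, 'q': [-0.225, 0.089, 1.472, -0.0, 1.582, 0.043], 'dq': [-0.002, -0.0, -0.0, -0.0, -0.001, -0.042], 'effort': [-0.002, -34.696, -30.767, -0.0, 0.002, 0.339], 'tcp_pos': [0.546, -0.037, 0.353], 'eef_rot': [[0.265, 0.964, -0.0], [0.964, -0.265, 0.0], [-0.0, -0.0, -1.0]], 'force': [0.118, -0.088, 0.294], 'moment': [-0.002, 0.01, -0.053], 'grip_width': 0.086}
```

View pics/w1.png

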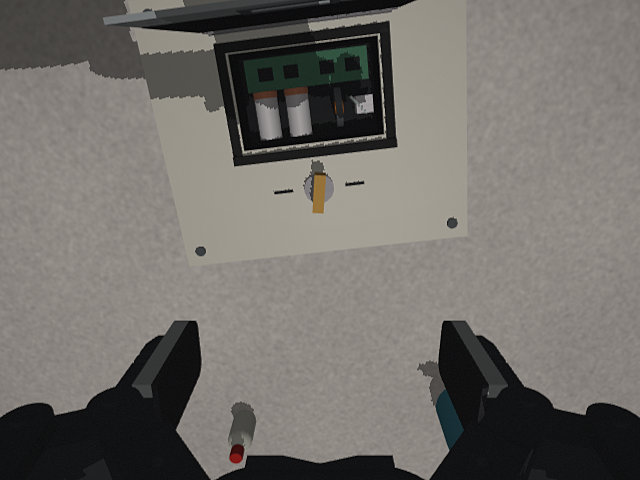

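```bash
python3 - <<'E'
import cv2
t=cv2.imread("pics/w1.png"); cv2.imwrite("pics/w1z.png",cv2.resize(t[155:225,260:380],None,fx=6,fy=6,interpolation=cv2.INTER_CUBIC))
E
```

```text
(no output)
```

View pics/w1z.png

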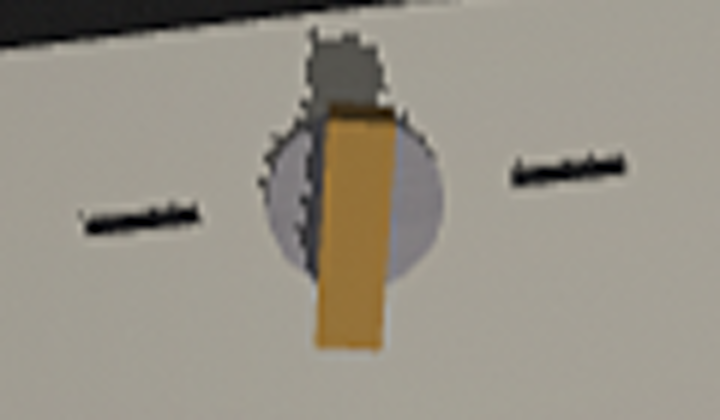

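```bash
cat >> geo.py <<'E'
def wcam(s,c):
    H=np.eye(4);H[:3,:3]=s["eef_rot"];H[:3,3]=s["tcp_pos"]
    d=dict(c);d["cam_to_world"]=H@np.array(c["mount"]);return d
E
python3 - <<'E'
from geo import *
import pickle
s,c=pickle.load(open("w1.pkl","rb"));C=wcam(s,c)
z=lambda u,v:(260+(u+.5)/6-.5,155+(v+.5)/6-.5)
k=[onz(C,z(*p),.111) for p in ((328,120),(395,120),(383,348),(317,348))]
print("wing c",np.mean(k,0)); a=(k[0]+k[1])/2-(k[2]+k[3])/2; print("len",np.linalg.norm(a),"az",np.arctan2(a[1],a[0]),"th",np.linalg.norm(k[0]-k[1]))
i,j=onz(C,z(86,227),.08),onz(C,z(625,166),.08);d=j-i;print("idx az",np.arctan2(d[1],d[0]),"mid",(i+j)/2)
for p in ((190,266),(468,237)): print(onz(C,p,.08))
for p in ((233,165),(397,146),(214,43),(389,22)): print("seal",onz(C,p,.0875))
E
```

```text
wing c [ 0.54714693 -0.03202944  0.111     ]
len 0.03397223147538353 az 1.2520125711054042 th 0.009664140260450142
idx az -0.15482948943055672 mid [ 0.54682033 -0.03236226  0.08      ]
[ 0.40020548 -0.07530364  0.08      ]
[ 0.67565556 -0.11925226  0.08      ]
seal [0.47717073 0.00984605 0.0875    ]
seal [ 0.625416   -0.01330761  0.0875    ]
seal [0.49524399 0.11036464 0.0875    ]
seal [0.6400385  0.08687486 0.0875    ]
```

Call:
{"api": "servo_tool", "payload": {
  "plan": [
    {"linear": [0.4, 0, 3.5], "dr": [0, 0, 0.05]},
    {"linear": [0, 0, 4], "dr": [0, 0, 0]},
    {"linear": [0, 0, 4], "dr": [0, 0, 0]},
    {"linear": [0, 0, 4], "dr": [0, 0, 0]},
    {"linear": [0, 0, 3.5], "dr": [0, 0, 0]},
    {"linear": [0, 0, 0], "dr": [0, 0, 0]}
  ],
  "gripper": 5
}}

```text
time_s: 4.05
tcp_pos: [0.5447, -0.0321, 0.16]
eef_rot: [[0.313, 0.95, -0.008], [0.95, -0.313, 0.002], [-0.001, -0.008, -1.0]]
force: [-0.4, 0.7, 1.1]
grip_width: 0.0501
```

```bash
python3 - <<'E'
from bench import env, eyes
import cv2, numpy as np, pickle
s=env.sense(); print({k:np.round(v,3).tolist() for k,v in s.items()})
c=eyes.capture("wrist"); cv2.imwrite(f"pics/w2.png",c["frame"][:,:,::-1]); pickle.dump((s,c),open("w2.pkl","wb"))
E
```

```text
{'time_s': 4.05, 'q': [-0.218, 0.245, 1.7, -0.0, 1.205, 0.101], 'dq': [0.002, -0.046, -0.07, 0.0, 0.013, 0.007], 'effort': [-0.104, -36.493, -26.133, -0.007, -0.159, -0.011], 'tcp_pos': [0.545, -0.032, 0.16], 'eef_rot': [[0.313, 0.95, -0.008], [0.95, -0.313, 0.002], [-0.001, -0.008, -1.0]], 'force': [-0.425, 0.718, 1.1], 'moment': [0.019, -0.027, 0.055], 'grip_width': 0.05}
```

View pics/w2.png

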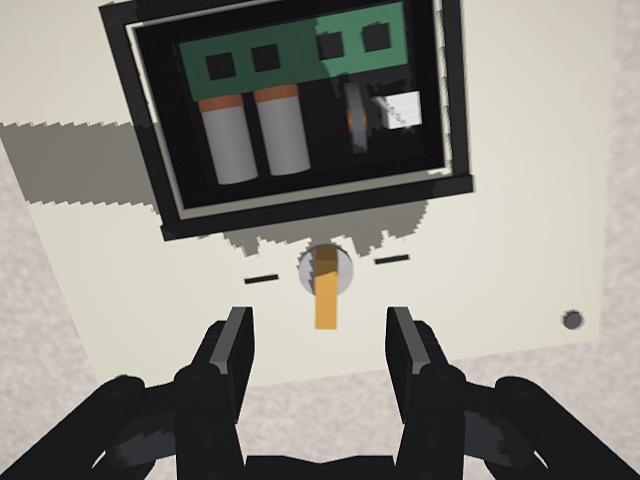

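```bash
python3 - <<'E'
from geo import *
import pickle
s,c=pickle.load(open("w2.pkl","rb"));C=wcam(s,c)
R=np.array(s["eef_rot"])
for p in ((326,328),(327,262),(327,248)):
    w=onz(C,p,.111);print(w,"tool",R.T@(w-s["tcp_pos"]))
i,j=onz(C,(261,279),.08),onz(C,(392,259),.08);d=j-i;print("idx az",np.arctan2(d[1],d[0]),"mid",(i+j)/2)
for p in ((170,233),(472,184)): print("seal",onz(C,p,.0875))
E
```

```text
[ 0.54223771 -0.04812352  0.111     ] tool [-0.01592276  0.00304649  0.04895832]
[ 0.55262017 -0.01753265  0.111     ] tool [0.01638063 0.00333981 0.04892874]
[ 0.55459463 -0.0114336   0.111     ] tool [0.02279124 0.00330755 0.04892359]
idx az -0.15229370488207164 mid [ 0.54738771 -0.03280035  0.08      ]
seal [0.48270795 0.01134637 0.0875    ]
seal [ 0.6254252  -0.01045412  0.0875    ]
```

Call:
{"api": "servo_tool", "payload": {
  "plan": [
    {"linear": [0, 0.25, 1.5], "dr": [0, 0, 0]},
    {"linear": [0, 0, 1.6], "dr": [0, 0, 0]},
    {"linear": [0, 0, 1.5], "dr": [0, 0, 0]},
    {"linear": [0, 0, 0], "dr": [0, 0, 0]}
  ]
}}

```text
time_s: 4.6
tcp_pos: [0.5483, -0.0332, 0.1153]
eef_rot: [[0.315, 0.949, -0.004], [0.949, -0.315, 0.001], [-0.0, -0.004, -1.0]]
force: [-0.7, 0.2, -0.3]
grip_width: 0.05
```

Call:
{"api": "servo_tool", "payload": {
  "plan": [
    {"linear": [0, 0, 0], "dr": [0, 0, 0]},
    {"linear": [0, 0, 0], "dr": [0, 0, 0]},
    {"linear": [0, 0, 0], "dr": [0, 0, 0]},
    {"linear": [0, 0, 0], "dr": [0, 0, 0]},
    {"linear": [0, 0, 0], "dr": [0, 0, 0]}
  ],
  "gripper": 0.6
}}

```text
time_s: 5.22
tcp_pos: [0.547, -0.0325, 0.1178]
eef_rot: [[0.314, 0.949, -0.007], [0.949, -0.314, 0.002], [-0.0, -0.007, -1.0]]
force: [-8.0, 3.2, 7.9]
grip_width: 0.0085
```

Call:
{"api": "servo_tool", "payload": {
  "plan": [
    {"linear": [0, 0, 0], "dr": [0, 0, 0.14]},
    {"linear": [0, 0, 0], "dr": [0, 0, 0.14]},
    {"linear": [0, 0, 0], "dr": [0, 0, 0.14]},
    {"linear": [0, 0, 0], "dr": [0, 0, 0.14]},
    {"linear": [0, 0, 0], "dr": [0, 0, 0.14]},
    {"linear": [0, 0, 0], "dr": [0, 0, 0.14]},
    {"linear": [0, 0, 0], "dr": [0, 0, 0.14]},
    {"linear": [0, 0, 0], "dr": [0, 0, 0.14]},
    {"linear": [0, 0, 0], "dr": [0, 0, 0.14]},
    {"linear": [0, 0, 0], "dr": [0, 0, 0.145]},
    {"linear": [0, 0, 0], "dr": [0, 0, 0]},
    {"linear": [0, 0, 0], "dr": [0, 0, 0]}
  ]
}}

```text
time_s: 6.72
tcp_pos: [0.5479, -0.0339, 0.1178]
eef_rot: [[0.988, -0.153, -0.005], [-0.153, -0.988, -0.001], [-0.005, 0.001, -1.0]]
force: [-7.3, -1.4, 5.4]
grip_width: 0.0082
```

Call:
{"api": "servo_tool", "payload": {
  "plan": [
    {"linear": [0, 0, 0], "dr": [0, 0, 0]},
    {"linear": [0, 0, 0], "dr": [0, 0, 0]},
    {"linear": [0, 0, 0], "dr": [0, 0, 0]},
    {"linear": [0, 0, 0], "dr": [0, 0, 0]},
    {"linear": [0, 0, -3], "dr": [0, 0, 0]},
    {"linear": [0, 0, -4], "dr": [0, 0, 0]},
    {"linear": [0, 0, -5], "dr": [0, 0, 0]},
    {"linear": [0, 0, -6], "dr": [0, 0, 0]},
    {"linear": [0, 0, -6], "dr": [0, 0, 0]},
    {"linear": [0, 0, 0], "dr": [0, 0, 0]}
  ],
  "gripper": 5
}}

```text
time_s: 7.98
tcp_pos: [0.5528, -0.0341, 0.3647]
eef_rot: [[0.988, -0.153, 0.014], [-0.153, -0.988, -0.003], [0.014, 0.001, -1.0]]
force: [-0.1, -0.8, -0.9]
grip_width: 0.05
```

```bash
python3 - <<'E'
from bench import env, eyes
import cv2, numpy as np, pickle
s=env.sense(); print({k:np.round(v,3).tolist() for k,v in s.items()})
c=eyes.capture("wrist"); cv2.imwrite(f"pics/w3.png",c["frame"][:,:,::-1]); pickle.dump((s,c),open("w3.pkl","wb"))
c=eyes.capture("scene"); cv2.imwrite(f"pics/s3.png",c["frame"][:,:,::-1])
E
```

```text
{'time_s': 7.975, 'q': [-0.218, 0.089, 1.448, 0.0, 1.59, 1.507], 'dq': [-0.002, 0.053, 0.114, -0.001, -0.023, -0.001], 'effort': [0.025, -35.358, -31.411, -0.002, 0.166, 0.0], 'tcp_pos': [0.553, -0.034, 0.365], 'eef_rot': [[0.988, -0.153, 0.014], [-0.153, -0.988, -0.003], [0.014, 0.001, -1.0]], 'force': [-0.055, -0.764, -0.909], 'moment': [-0.012, -0.002, -0.005], 'grip_width': 0.05}
```

View pics/w3.png

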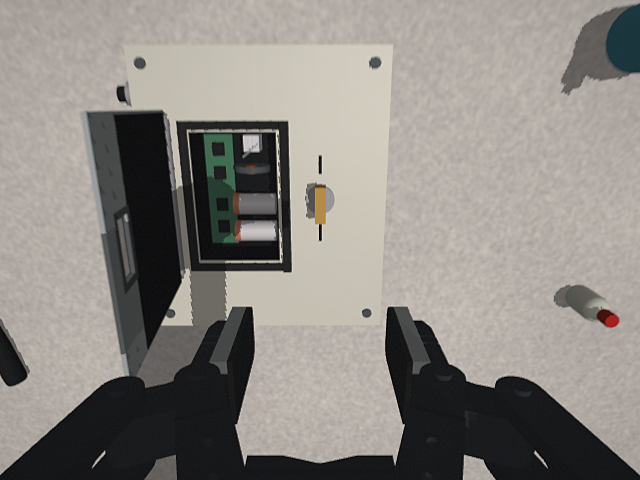

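View pics/s3.png

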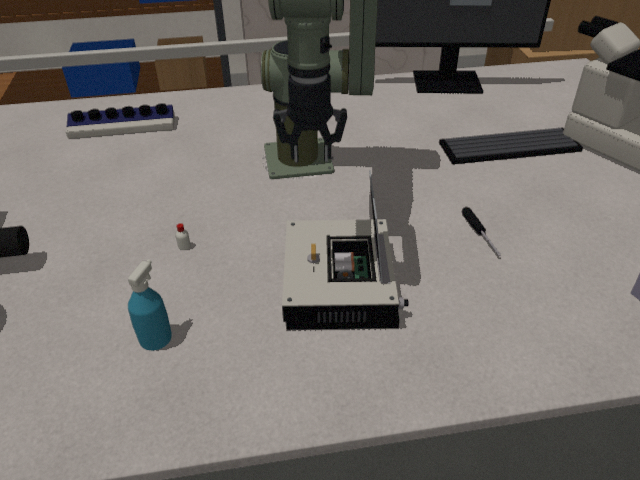

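```bash
cat >> geo.py <<'E'
YAW=-0.153
ux=np.array([np.cos(YAW),np.sin(YAW),0]);uy=np.array([-np.sin(YAW),np.cos(YAW),0])
ST=np.array([.5474,-.0330,0])
def U(x,y,z): return ST+ux*x+uy*(y+.06)+np.array([0,0,z])
E
python3 - <<'E'
from geo import *
import pickle
s,c=pickle.load(open("w3.pkl","rb"));C=wcam(s,c)
for a in (1.3,1.35,1.4,1.45,1.5,1.55): print(a,[np.round(proj(C,U(x,.085-.175*np.cos(a),.085+.175*np.sin(a)))) for x in (.085,-.085)])
print([np.round(proj(C,U(x,.085,.085))) for x in (.085,-.085)], proj(C,U(.14,-.12,.08)),proj(C,U(-.14,-.12,.08)),proj(C,U(0,-.06,.111)))
E
```

```text
1.3 [array([135., 108.]), array([170., 382.])]
1.35 [array([117., 108.]), array([156., 384.])]
1.4 [array([ 99., 108.]), array([142., 386.])]
1.45 [array([ 81., 108.]), array([127., 387.])]
1.5 [array([ 63., 108.]), array([113., 388.])]
1.55 [array([ 45., 108.]), array([ 99., 388.])]
[array([161., 108.]), array([180., 280.])] [388.05174759  41.86741192] [375.66217183 324.4943178 ] [320.34604207 204.91465825]
```

Call:
{"api": "servo_tool", "payload": {
  "plan": [
    {"linear": [0, 0, 0], "dr": [0, 0, -0.175]},
    {"linear": [0, 0, 0], "dr": [0, 0, -0.175]},
    {"linear": [0, 0, 0], "dr": [0, 0, -0.175]},
    {"linear": [0, 0, 0], "dr": [0, 0, -0.175]},
    {"linear": [0, 0, 0], "dr": [0, 0, -0.175]},
    {"linear": [0, 0, 0], "dr": [0, 0, -0.175]},
    {"linear": [0, 0, 0], "dr": [0, 0, -0.175]},
    {"linear": [0, 0, 0], "dr": [0, 0, -0.175]},
    {"linear": [0, 0, 0], "dr": [0, 0, -0.171]},
    {"linear": [0, 0, 0], "dr": [0, 0, 0]}
  ],
  "gripper": 0
}}

```text
time_s: 9.32
tcp_pos: [0.5489, -0.0333, 0.3545]
eef_rot: [[0.155, 0.988, -0.005], [0.988, -0.155, 0.001], [0.0, -0.005, -1.0]]
force: [0.1, -0.3, -0.6]
grip_width: 0.0001
```

```bash
python3 - <<'E'
from bench import env
from geo import *
s=env.sense();d=s["tcp_pos"]-U(0,0,0);print(d@ux,d@uy,d[2],s["grip_width"]);print(np.round(s["eef_rot"],3))
ths=[1.445,1.3,1.2,1.1,1.0,.9,.8,.7,.6,.5,.4,.3,.2,.1,.05,0.03]
for t in ths: print(t,np.round([.085-.12*np.cos(t)+.0015*np.sin(t)+.011,.085+.12*np.sin(t)+.0015*np.cos(t)+.022],4))
E
```

```text
0.0014972428878543712 -0.06007521492742535 0.3545419647728238 7.760299321052025e-05
[[ 0.155  0.988 -0.005]
 [ 0.988 -0.155  0.001]
 [ 0.    -0.005 -1.   ]]
1.445 [0.0824 0.2262]
1.3 [0.0653 0.223 ]
1.2 [0.0539 0.2194]
1.1 [0.0429 0.2146]
1.0 [0.0324 0.2088]
0.9 [0.0226 0.2019]
0.8 [0.0135 0.1941]
0.7 [0.0052 0.1855]
0.6 [-0.0022  0.176 ]
0.5 [-0.0086  0.1658]
0.4 [-0.0139  0.1551]
0.3 [-0.0182  0.1439]
0.2 [-0.0213  0.1323]
0.1 [-0.0233  0.1205]
0.05 [-0.0238  0.1145]
0.03 [-0.0239  0.1121]
```

Call:
{"api": "servo_tool", "payload": {
  "plan": [
    {"linear": [3.7, -0.1, 0], "dr": [0, 0, 0]},
    {"linear": [3.7, 0, 0], "dr": [0, 0, 0]},
    {"linear": [3.7, 0, 0], "dr": [0, 0, 0]},
    {"linear": [3.7, 0, 0], "dr": [0, 0, 0]},
    {"linear": [3.7, 0, 0], "dr": [0, 0, 0]},
    {"linear": [0, 0, 0], "dr": [0, 0, 0]},
    {"linear": [0, 0, 3.2], "dr": [0, 0, 0]},
    {"linear": [0, 0, 3.2], "dr": [0, 0, 0]},
    {"linear": [0, 0, 3.2], "dr": [0, 0, 0]},
    {"linear": [0, 0, 3.2], "dr": [0, 0, 0]},
    {"linear": [0, 0, 0], "dr": [0, 0, 0]},
    {"linear": [0, 0, 0], "dr": [0, 0, 0]}
  ]
}}

```text
time_s: 10.82
tcp_pos: [0.5777, 0.1489, 0.2302]
eef_rot: [[0.155, 0.988, 0.001], [0.988, -0.155, -0.0], [0.0, 0.001, -1.0]]
force: [0.1, -0.5, 0.2]
grip_width: -0.0
```

```bash
python3 - <<'E'
from bench import env,eyes
from geo import *
import cv2
s=env.sense();d=s["tcp_pos"]-U(0,0,0);print(d@ux,d@uy,d[2],s["force"])
c=eyes.capture("scene"); cv2.imwrite("pics/s4.png",cv2.resize(c["frame"][100:340,220:480,::-1],None,fx=2.5,fy=2.5))
E
```

```text
0.002256345793250436 0.12441406794491436 0.23016662353275696 [ 0.10905603 -0.53875368  0.21002493]
```

View pics/s4.png

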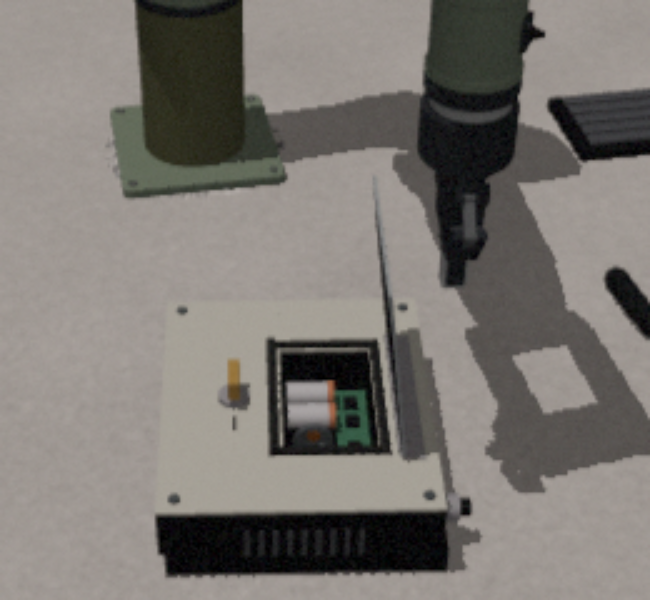

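Call:
{"api": "servo_tool", "payload": {
  "plan": [
    {"linear": [-0.9, -0.1, 0], "dr": [0, 0, 0]},
    {"linear": [-0.9, -0.1, 0], "dr": [0, 0, 0]},
    {"linear": [-0.8, 0, 0], "dr": [0, 0, 0]},
    {"linear": [-0.8, 0, 0], "dr": [0, 0, 0]},
    {"linear": [-0.8, 0, 0], "dr": [0, 0, 0]},
    {"linear": [-0.43, 0, 0.08], "dr": [0, 0, 0]},
    {"linear": [-0.43, 0, 0.08], "dr": [0, 0, 0]},
    {"linear": [-0.43, 0, 0.08], "dr": [0, 0, 0]},
    {"linear": [-0.43, 0, 0.08], "dr": [0, 0, 0]},
    {"linear": [-0.38, 0, 0.12], "dr": [0, 0, 0]},
    {"linear": [-0.38, 0, 0.12], "dr": [0, 0, 0]},
    {"linear": [-0.38, 0, 0.12], "dr": [0, 0, 0]}
  ]
}}

```text
time_s: 12.38
tcp_pos: [0.5646, 0.0796, 0.2225]
eef_rot: [[0.153, 0.988, 0.0], [0.988, -0.153, -0.0], [-0.0, 0.0, -1.0]]
force: [1.6, 2.0, 2.0]
grip_width: 0.0
```

```bash
cat > st.py <<'E'
from bench import env,eyes
from geo import *
import cv2,sys
s=env.sense();d=s["tcp_pos"]-U(0,0,0);print(s["time_s"],d@ux,d@uy,d[2],s["force"],"\n q",np.round(s["q"],2))
c=eyes.capture("scene"); cv2.imwrite(f"pics/{sys.argv[1]}.png",cv2.resize(c["frame"][100:340,220:480,::-1],None,fx=2.5,fy=2.5))
E
python3 st.py s5
```

```text
12.375 -0.0002083649335659756 0.053937544753771036 0.2224842629095174 [1.58705099 2.04721772 2.03162552] 
 q [-0.01  0.22  1.59 -0.    1.33  0.14]
```

View pics/s5.png

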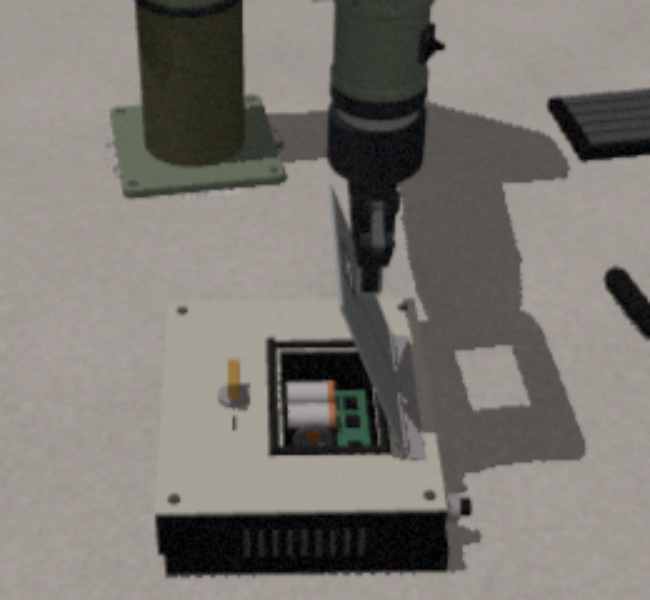

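Call:
{"api": "servo_tool", "payload": {
  "plan": [
    {"linear": [-0.37, 0, 0.16], "dr": [0, 0, 0]},
    {"linear": [-0.37, 0, 0.16], "dr": [0, 0, 0]},
    {"linear": [-0.36, 0, 0.16], "dr": [0, 0, 0]},
    {"linear": [-0.35, 0, 0.19], "dr": [0, 0, 0]},
    {"linear": [-0.35, 0, 0.19], "dr": [0, 0, 0]},
    {"linear": [-0.35, 0, 0.2], "dr": [0, 0, 0]},
    {"linear": [-0.33, 0, 0.23], "dr": [0, 0, 0]},
    {"linear": [-0.33, 0, 0.23], "dr": [0, 0, 0]},
    {"linear": [-0.32, 0, 0.23], "dr": [0, 0, 0]},
    {"linear": [-0.31, 0, 0.26], "dr": [0, 0, 0]},
    {"linear": [-0.3, 0, 0.26], "dr": [0, 0, 0]},
    {"linear": [-0.3, 0, 0.26], "dr": [0, 0, 0]}
  ]
}}

```text
time_s: 13.92
tcp_pos: [0.5581, 0.0398, 0.1969]
eef_rot: [[0.153, 0.988, -0.0], [0.988, -0.153, -0.0], [-0.0, -0.0, -1.0]]
force: [-0.1, 0.2, 2.0]
grip_width: -0.0
```

Call:
{"api": "servo_tool", "payload": {
  "plan": [
    {"linear": [-0.28, 0, 0.29], "dr": [0, 0, 0]},
    {"linear": [-0.28, 0, 0.29], "dr": [0, 0, 0]},
    {"linear": [-0.27, 0, 0.29], "dr": [0, 0, 0]},
    {"linear": [-0.25, 0, 0.32], "dr": [0, 0, 0]},
    {"linear": [-0.25, 0, 0.32], "dr": [0, 0, 0]},
    {"linear": [-0.24, 0, 0.31], "dr": [0, 0, 0]},
    {"linear": [-0.22, 0, 0.34], "dr": [0, 0, 0]},
    {"linear": [-0.21, 0, 0.34], "dr": [0, 0, 0]},
    {"linear": [-0.21, 0, 0.34], "dr": [0, 0, 0]},
    {"linear": [-0.18, 0, 0.36], "dr": [0, 0, 0]},
    {"linear": [-0.18, 0, 0.36], "dr": [0, 0, 0]},
    {"linear": [-0.17, 0, 0.35], "dr": [0, 0, 0]}
  ]
}}

```text
time_s: 15.42
tcp_pos: [0.554, 0.0128, 0.1578]
eef_rot: [[0.153, 0.988, -0.0], [0.988, -0.153, -0.0], [-0.0, -0.0, -1.0]]
force: [-1.1, -0.4, 1.8]
grip_width: 0.0001
```

```bash
python3 st.py s6
```

```text
15.425 -0.0004704860905885587 -0.013693388774074207 0.15781716955878958 [-1.06057536 -0.42355809  1.77608464] 
 q [-0.13  0.26  1.69 -0.    1.2   0.02]
```

View pics/s6.png

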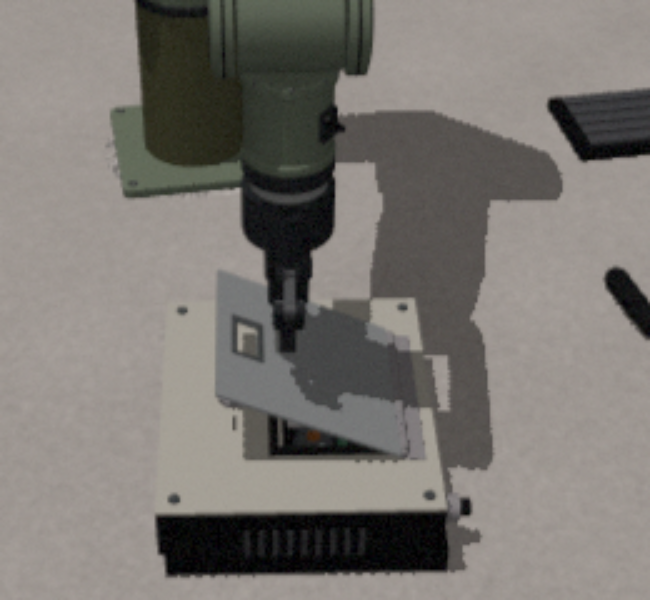

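Call:
{"api": "servo_tool", "payload": {
  "plan": [
    {"linear": [-0.11, 0, 0.28], "dr": [0, 0, 0]},
    {"linear": [-0.11, 0, 0.28], "dr": [0, 0, 0]},
    {"linear": [-0.11, 0, 0.28], "dr": [0, 0, 0]},
    {"linear": [-0.1, 0, 0.28], "dr": [0, 0, 0]},
    {"linear": [-0.08, 0, 0.29], "dr": [0, 0, 0]},
    {"linear": [-0.08, 0, 0.29], "dr": [0, 0, 0]},
    {"linear": [-0.08, 0, 0.29], "dr": [0, 0, 0]},
    {"linear": [-0.07, 0, 0.29], "dr": [0, 0, 0]}
  ]
}}

```text
time_s: 16.48
tcp_pos: [0.5529, 0.0056, 0.1351]
eef_rot: [[0.153, 0.988, -0.0], [0.988, -0.153, -0.0], [-0.0, -0.0, -1.0]]
force: [-0.3, -0.3, 1.8]
grip_width: -0.0001
```

```bash
python3 st.py s7
```

```text
16.475 -0.0004582436227881714 -0.02101764352004899 0.13505995063174314 [-0.30738843 -0.346824    1.78170756] 
 q [-0.15  0.29  1.71 -0.    1.15  0.01]
```

View pics/s7.png

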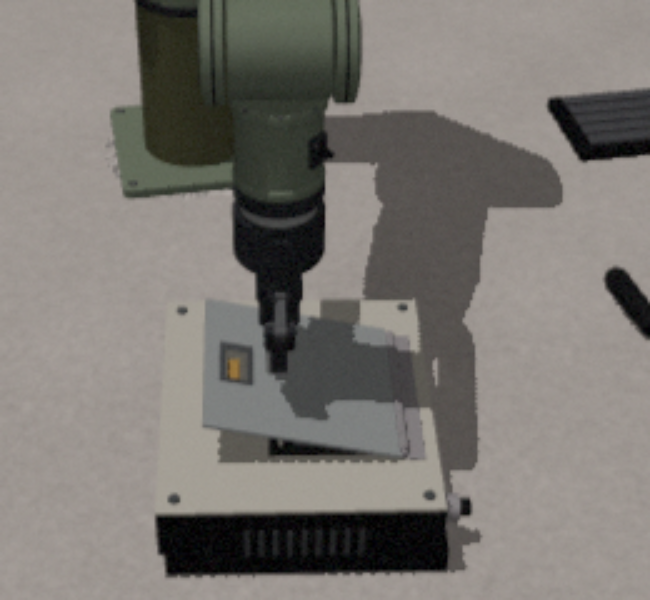

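Call:
{"api": "servo_tool", "payload": {
  "plan": [
    {"linear": [-0.05, 0, 0.24], "dr": [0, 0, 0]},
    {"linear": [-0.05, 0, 0.24], "dr": [0, 0, 0]},
    {"linear": [-0.04, 0, 0.24], "dr": [0, 0, 0]},
    {"linear": [-0.03, 0, 0.24], "dr": [0, 0, 0]},
    {"linear": [-0.03, 0, 0.22], "dr": [0, 0, 0]},
    {"linear": [0, 0, 0], "dr": [0, 0, 0]}
  ]
}}

```text
time_s: 17.27
tcp_pos: [0.5525, 0.0038, 0.1231]
eef_rot: [[0.154, 0.988, -0.0], [0.988, -0.154, 0.0], [0.0, -0.0, -1.0]]
force: [-0.6, -0.2, 0.4]
grip_width: -0.0001
```

```bash
python3 st.py s8
```

```text
17.275 -0.0006111153030902906 -0.02282303185829486 0.12313361123663202 [-0.58940603 -0.19519655  0.36716929] 
 q [-0.15  0.3   1.71  0.    1.13  0.  ]
```

View pics/s8.png

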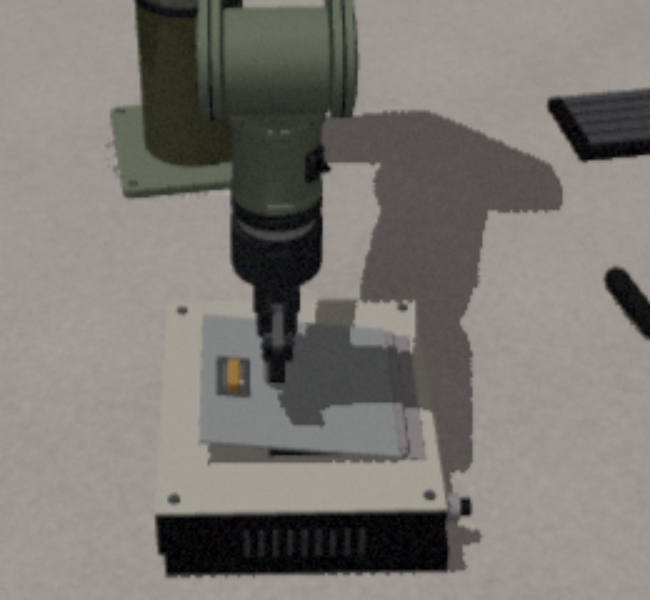

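Past the 0.2 rad stop, with the wing passing through the slot. Easing further down onto the seal.

Call:
{"api": "servo_tool", "payload": {
  "plan": [
    {"linear": [0, 0, 0.15], "dr": [0, 0, 0]},
    {"linear": [0, 0, 0.15], "dr": [0, 0, 0]},
    {"linear": [0, 0, 0.15], "dr": [0, 0, 0]},
    {"linear": [0, 0, 0.12], "dr": [0, 0, 0]},
    {"linear": [0, 0, 0.12], "dr": [0, 0, 0]},
    {"linear": [0, 0, 0.1], "dr": [0, 0, 0]},
    {"linear": [0, 0, 0], "dr": [0, 0, 0]}
  ]
}}

```text
time_s: 18.2
tcp_pos: [0.5526, 0.0038, 0.1155]
eef_rot: [[0.153, 0.988, 0.0], [0.988, -0.153, 0.0], [0.0, 0.0, -1.0]]
force: [-0.4, -0.3, 1.2]
grip_width: 0.0003
```

Call:
{"api": "servo_tool", "payload": {
  "plan": [
    {"linear": [0, 0, 0.1], "dr": [0, 0, 0]},
    {"linear": [0, 0, 0.1], "dr": [0, 0, 0]},
    {"linear": [0, 0, 0.1], "dr": [0, 0, 0]},
    {"linear": [0, 0, 0], "dr": [0, 0, 0]}
  ]
}}

```text
time_s: 18.7
tcp_pos: [0.5526, 0.0037, 0.1126]
eef_rot: [[0.153, 0.988, 0.0], [0.988, -0.153, -0.0], [-0.0, 0.0, -1.0]]
force: [0.5, -0.8, 1.5]
grip_width: 0.0004
```

Call:
{"api": "servo_tool", "payload": {
  "plan": [
    {"linear": [0, 0, 0.08], "dr": [0, 0, 0]},
    {"linear": [0, 0, 0.08], "dr": [0, 0, 0]},
    {"linear": [0, 0, 0.08], "dr": [0, 0, 0]},
    {"linear": [0, 0, 0], "dr": [0, 0, 0]}
  ]
}}

```text
time_s: 19.2
tcp_pos: [0.5527, 0.0035, 0.1108]
eef_rot: [[0.153, 0.988, 0.0], [0.988, -0.153, -0.0], [-0.0, 0.0, -1.0]]
force: [-1.9, -1.3, 5.8]
grip_width: -0.0
```

Call:
{"api": "servo_tool", "payload": {
  "plan": [
    {"linear": [0, 0, 0.07], "dr": [0, 0, 0]},
    {"linear": [0, 0, 0.07], "dr": [0, 0, 0]},
    {"linear": [0, 0, 0.06], "dr": [0, 0, 0]},
    {"linear": [0, 0, 0], "dr": [0, 0, 0]}
  ]
}}

```text
time_s: 19.7
tcp_pos: [0.5527, 0.0035, 0.1094]
eef_rot: [[0.153, 0.988, 0.0], [0.988, -0.153, -0.0], [-0.0, 0.0, -1.0]]
force: [-3.5, -0.7, 9.5]
grip_width: -0.0001
```

Call:
{"api": "servo_tool", "payload": {
  "plan": [
    {"linear": [0, 0, 0.06], "dr": [0, 0, 0]},
    {"linear": [0, 0, 0.06], "dr": [0, 0, 0]},
    {"linear": [0, 0, 0.06], "dr": [0, 0, 0]},
    {"linear": [0, 0, 0], "dr": [0, 0, 0]}
  ]
}}

```text
time_s: 20.2
tcp_pos: [0.5527, 0.0035, 0.1085]
eef_rot: [[0.153, 0.988, -0.0], [0.988, -0.153, -0.001], [-0.001, 0.0, -1.0]]
force: [-6.0, -0.7, 14.2]
grip_width: 0.0003
```

Call:
{"api": "servo_tool", "payload": {
  "plan": [
    {"linear": [0, 0, 0.06], "dr": [0, 0, 0]},
    {"linear": [0, 0, 0.06], "dr": [0, 0, 0]},
    {"linear": [0, 0, 0], "dr": [0, 0, 0]},
    {"linear": [0, 0, 0], "dr": [0, 0, 0]}
  ]
}}

```text
time_s: 20.7
tcp_pos: [0.5528, 0.0035, 0.1084]
eef_rot: [[0.153, 0.988, -0.0], [0.988, -0.153, -0.001], [-0.001, -0.0, -1.0]]
force: [-8.4, -0.3, 19.9]
grip_width: -0.0001
```

Call:
{"api": "servo_tool", "payload": {
  "plan": [
    {"linear": [0, 0, 0.05], "dr": [0, 0, 0]},
    {"linear": [0, 0, 0], "dr": [0, 0, 0]},
    {"linear": [0, 0, 0], "dr": [0, 0, 0]},
    {"linear": [0, 0, 0], "dr": [0, 0, 0]},
    {"linear": [0, 0, 0], "dr": [0, 0, 0]},
    {"linear": [0, 0, 0], "dr": [0, 0, 0]}
  ]
}}

```text
time_s: 21.45
tcp_pos: [0.5528, 0.0035, 0.1084]
eef_rot: [[0.153, 0.988, -0.0], [0.988, -0.153, -0.001], [-0.001, 0.0, -1.0]]
force: [-10.0, -1.0, 22.9]
grip_width: 0.0003
```

```bash
python3 st.py s9; python3 - <<'E'
from bench import eyes
import cv2
cv2.imwrite("pics/s9full.png",eyes.capture("scene")["frame"][:,:,::-1])
E
```

```text
21.45 -0.00023260272737942445 -0.023106111761618742 0.10837570712058234 [-9.9862118  -1.01495205 22.8730484 ] 
 q [-0.15  0.32  1.72 -0.    1.1   0.  ]
```

View pics/s9.png

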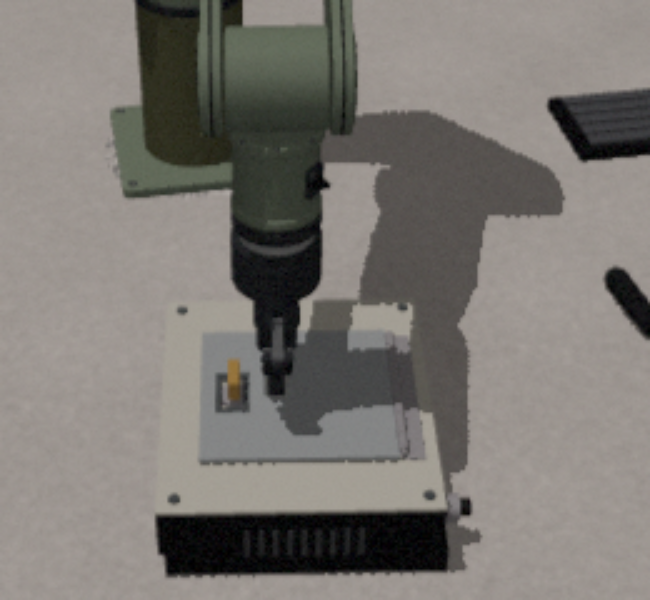

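View pics/s9full.png

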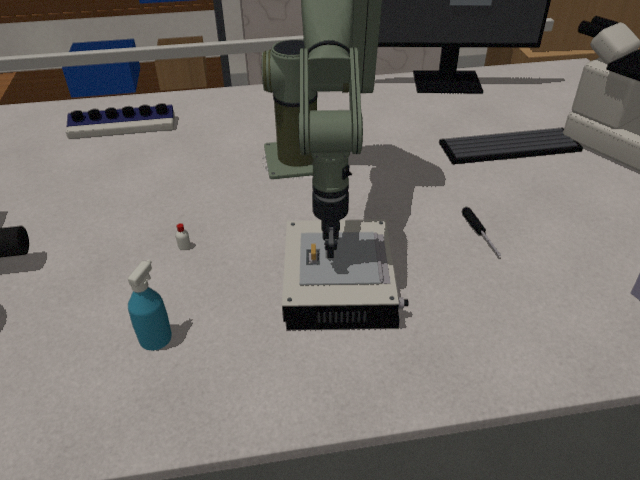

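The cover is flush with the deck, and the wing stands through the slot at about (234,380) in the crop. The bystanders are at the same pixels as before. Signing off while still pressing.

```bash
python3 -c "
from bench import env; print(env.sense()['force']); env.sign_off()"
```

```text
[-10.43421751  -0.83440694  22.72320347]
the job is handed in; nothing more can be done
```

The cover is shut over the stud and pressed fully down, and I handed the job in with the arm still holding it there.

- **Stud:** I gripped the wing and turned it about 1.4 rad. The wrist picture then showed it in line with the two index lines.
- **Closing:** I eased the cover from about 1.45 rad down with the closed fingertips, at roughly 0.3 rad/s and slower near the end. Contact force stayed at about 2–4 N, and the cover passed the 0.2 rad point freely.
- **Pressing:** I pressed over the front seal strip, about 110 mm from the hinge. The seal resisted over the last few millimetres. The tool then stopped moving at z = 108.4 mm (fingertips about 86.4 mm, against the cover's 86.5 mm) while the force rose from 14 to 23 N, so the cover is on its hard stop.
- **Last checks:** At hand-in, at about 21.5 s, the arm was pressing with 22.7 N. The wing stands through the slot, and the spray bottle, dropper and screwdriver look unmoved in the scene picture.

Two readings were off:
- There is a sideways force of about 10 N along world x while pressing.
- The front-edge estimate of the stud's position was about 5 mm off the close-up wrist view. I used the wrist view.

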